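Lengthen the telescoping spindle rest by one hole and lay the spindle in it

TASK

The spindle rest on the inspection bench is one hole too short for the long steel spindle. Press its sprung button in, slide the square sleeve outwards until the button pops fully out of the next hole, without forcing the sleeve or jamming it hard against the button; then take the long spindle from its wooden rack and lay it in the rest, both thin end journals down in the two V supports. Leave the other things on the bench where they are.

Things in the scene. Friction and masses are not known exactly. Their poses are not given: they have to be found in the camera images.
- stand: The spindle rest, fixed to the bench: blue base 90 x 330 x 12 mm; origin at the centre of its underside, z up, +y along the base outwards, the way the sleeve extends. A 28 mm square bar carries the square sleeve. A steel V support at each end: stand y = -130 mm (fixed) and, on the sleeve, +105 mm at the first hole, +145 to +165 mm at the next.
- sleeve: Sliding square aluminium sleeve, 36 x 36 mm, 203 mm long, top face 58 mm above the bench, wall 3 mm; slides along the stand's y only. Origin and axes: the stand's while in the first hole, an 18 mm hole in its top at sleeve y = +10 mm. The next hole, 18 mm, is in a dark steel index plate let into the top, set by hand somewhere 40 to 60 mm inwards (-y) of the first: found by feel.
- extension (a joint): How far the sleeve has been slid outwards along the stand's +y, in m: 0 with the button in the first hole, 0.040 to 0.060 in the next (differs each time). In a hole it has 1 to 2 mm play. Sliding takes about 5 to 8 N with a drag of 60 N per m/s, up to 15 N while the wall rides over the button's dome; near the next hole the rising button pulls the sleeve in. It stays where it is left.
- ledge (a point): Middle of the face (facing the stand's -y) of a rib across the sleeve's top, 36 mm wide, 4 thick, 9 high; 10.5 mm outwards of the first hole's centre, 62.5 mm above the bench; moves with the sleeve. The face to push on: shut fingertips set on the button beside it press the button and can push the rib outwards. No other rib.
- button: Sprung detent button: steel pin 16 mm in diameter with a hemispherical top, in the fixed bar at stand y = +10 mm, standing up through the sleeve's hole. Origin at the stand's origin when out; moves down when pressed. Its straight flank locks the sleeve; once pressed to about flush, the sleeve pushed outwards drives its dome on down under the wall, and it rises by itself in the next hole.
- detent (a joint): How far the button is pressed down, in m: 0 fully out (top 8.5 mm above the sleeve's top face), 0.0085 flush with that face, 0.0115 under the sleeve's wall, 0.013 at its end. Spring: 3 N at 0, 5.5 N when flush, 6.5 N at 0.0115.
- button_top (a point): Top of the button's dome: 66.5 mm above the bench when out.
- v_fixed (a point): Point on the axis of a journal seated in the fixed V, 105 mm above the bench, at stand y = -130 mm. Both Vs open upwards at 90 degrees, 12 mm thick along y, mouth 31 mm wide, tops 109 mm above the bench.
- v_slide (a point): The same point for the V on the sleeve's outer end, 105 mm above the bench; moves with the sleeve.
- shaft: The long steel spindle, 0.28 to 0.56 kg, loose and symmetric, lying level in the wooden rack: middle 22 mm in diameter and 253 mm long, at each end a journal 16 mm in diameter and 34 mm long; 321 mm in all. Origin at its middle on its axis, y along the axis. It fits between the Vs only with the rest one hole longer: the gap between the Vs is then 263 to 283 mm.
- rack: Wooden rack, fixed to the bench, 50 x 220 mm base, that holds the spindle at 55 mm above the bench in two V notches 85 mm either side of its middle (18 mm thick along y, tops 56 mm above the bench). Origin at the centre of its underside, y along the spindle.
- dial_gauge: round dial gauge lying flat, 58 mm across, 22 mm high, stem beside it; a bystander
- depth_gauge: small electronic depth gauge lying flat, 100 x 50 x 16 mm; a bystander
- spanner: open spanner lying flat; a bystander
- short_spindle: a short spindle fixed in its own small wooden block, about 180 mm long and 40 mm high; not the one wanted, a bystander
- bush: steel bush, 50 mm across, 22 mm high; a bystander
- oil: upright oil bottle, 54 mm across, 130 mm high; a bystander
- gauge_block: dark steel block 35 x 60 x 30 mm; a bystander
Things that resemble listed ones, but are neither listed nor needed, are in the scene too. Leave any orange or turquoise look-alike of the rack alone.

How it is judged (in metres and radians):
On the way, in this order (a step that is already met when the one before it is completed fails the run):
1. the button is pressed in while the sleeve is still at its first hole (value of joint detent above 0.006 m and value of joint extension below 0.006 m), for 0.05 s.
2. the sleeve has been slid one hole outwards and the button stands fully out of the next hole (value of joint extension above 0.035 m and value of joint detent below 0.0015 m), for 0.2 s.
3. the spindle is lifted clear of its rack (z of shaft in the frame of rack above 0.075 m), for 0.05 s.
At the end, for the whole second after the job is handed in: The sleeve is out at its next hole (over 35 mm from the first) with the button standing fully out of it (within 1.5 mm), and the spindle lies still in both Vs, released: axis along the rest within 0.03 rad and 4 mm, its middle at seat height (105 mm) within 3 mm and between the Vs (all of step 2 and x of shaft in the frame of stand between -0.004 and 0.004 m and y of shaft in the frame of stand between -0.0005 and 0.0255 m and z of shaft in the frame of stand between 0.102 and 0.108 m and angle between the y axis of shaft and the y axis of stand, either way round below 0.03 rad and linear speed of shaft below 0.02 m/s); the robot touches nothing.
It fails at once if the sleeve is forced: fingers press or push on it with more than 25 N (contact force between the fingers and sleeve above 25 N).
It fails at once if the sleeve is jammed against the button with more than 20 N (contact force between button and sleeve above 20 N).
It fails at once if the button is pressed with more than 25 N (contact force between the fingers and button above 25 N).
It fails at once if a bystander is moved by more than 30 mm (distance of any of dial_gauge, depth_gauge, spanner, short_spindle, bush, oil, gauge_block from where it was at the start of the episode above 0.03 m).
It also fails if it takes over 72 s, if anything falls off the work surface, if the arm or the gripper's body presses on something with over 40 N, if the wrist force passes 120 N, or if a joint passes its speed limit or range.

ROBOT

A 7-joint arm with a two-finger parallel gripper is mounted at the origin on the work surface. World frame = base frame: x ahead of the robot, y to its left, z up, the work surface at z = 0. Lengths are in m, angles in degrees, forces in N, time in s.
With the tool pointing down it reaches from about 0.425 to 0.875 m from the base axis. Payload 4.7 kg.
Tool frame: the origin (TCP) lies between the finger pads; the fingertips stand 8 mm ahead of it and the grasp point (between the pads) lies 11 mm behind it (env.tip_extent is the distance from the TCP to the fingertips, in m); z points along the fingers, y is the line along which they close (so a half turn about z gives the same grasp; the last joint's range is limited). The gripper opens to 87 mm and grips with 3 to 60 N. Pads are 19 mm wide; open, the fingers measure 117 mm over their backs; the gripper's body (75 mm by 190 mm) begins 51 mm behind the grasp point.
Start: joints at [-74.708, 18.392, -4.016, 83.108, 1.295, 78.541, -3.26], TCP at [0.163, 0.629, 0.231] pointing down, gripper open.
Joint ranges: [-163.93, 163.93], [-17.29, 119.83], [-79.2, 71.16], [3.27, 140.29], [-89.18, 269.18], [5.43, 117.66], [-154.24, 154.24]. Speed limits (degrees/s): [147.25, 147.25, 180, 180, 180, 180, 180].

INTERFACE

Orientations are given as [roll, pitch, yaw] about the fixed x, y, z axes, in that order (R = Rz(yaw) Ry(pitch) Rx(roll)).
In Python, from cell import sensors, vision, workorder, env gives the robot as it stands.
- The arm moves only by the tool drive_tool, never from a script. Its argument "moves" is a list of rows, each an object of numbers: "x", "y", "z": the shift along the tool's x, y, z in mm; "rx", "ry", "rz": the turn, a rotation vector about the tool's x, y, z in rad; "fingers": the closure, from -1 (fully open) to 1 (shut). In form: [{"x": .., "y": .., "z": .., "rx": .., "ry": .., "rz": .., "fingers": ..}, ...]. A call has 1 to 20 rows; each row is the pose to reach, as a shift and turn from the pose commanded when the call began, along the tool's axes at that moment; what a row does not reach only later rows make up. A row lasts 1/8 s, in which the tool goes at most 62.5 mm and 10.7 degrees, less where a joint would pass 70% of its speed; a pose out of reach is approached as far as the arm can. A call with a gripper value outside its range is refused whole. The fingers move at their own pace and stop on an object; "force" is the grip in N (left out, the last holds). Time passes only in rows, so rows that repeat a pose let the fingers close. It gives the time, the measured TCP pose, the force, the opening and the grip force at its end, in the units of the state.
- sensors.get_obs(): the state, without advancing time (a new reading comes with each control period).
- vision.read_camera(name): name is "scene" or "top"; returns a dict with "image" (480x640x3 uint8, red, green, blue), "fx", "fy", "cx", "cy" (pixels), "R" (3x3) and "t" (3): a world point X has camera coordinates R X + t. Camera axes: x right, y down, z forward; pixel columns grow to the right and rows downward; lengths in m; the calibration is good to about 2 mm. A picture is of the moment at which its call begins. There is no depth.
- workorder.sign_off(): hands the job in; it is judged then, once.
The state is a dict: "time_s": time; "qpos": joint angles; "joint_velocities": joint speeds; "effort": joint torques, N m; "tool_pos": TCP position; "tool_rot": TCP orientation; "force": force on the tool from outside, world axes, zero at the start; "wrist_torque": the same for the moment, N m; "grip_width": finger opening in m; "grasp_force": force on a finger pad.
Only numpy, scipy, OpenCV 4.12 (cv2) and the standard library are available. Lean on these libraries where they do the work, as an engineer would, in place of code of your own. Each camera call takes 0.05 s, during which the arm holds its last target. There are 200 camera calls.

## Working session

There is one attempt and no reset: what is moved stays moved. The work goes in short steps, Python scripts to look and compute and a tool call to move; the robot and the scene stay as the last step left them, time stands still between calls to the robot, and variables do not carry over. Pictures are saved under pics/ and viewed, at most 10 in all, crops included, and the job is handed in when it is done.

Besides the shell and the picture viewer there is one more tool, called after "Request:" as a command line: name --argument value ..., lists and objects as JSON in quotes. drive_tool: Moves the arm, as the interface text tells. Its arguments: {"type":"object","properties":{"moves":{"type":"array"},"force":{"type":"number"}},"required":["moves"]}

```bash
mkdir -p pics; ls
python3 - <<'E'
from cell import sensors, vision, workorder, env
import cv2
o=sensors.get_obs(); print({k:o[k] for k in('time_s','tool_pos','tool_rot','force','grip_width')})
for n in('scene','top'):
    c=vision.read_camera(n); cv2.imwrite(f'pics/{n}0.png',c['image'][:,:,::-1]); print(n,c['fx'],c['cx'],c['cy'],c['R'],c['t'])
E
```

```text
pics
{'time_s': 0.0, 'tool_pos': array([0.16245516, 0.62881697, 0.22945717]), 'tool_rot': array([-1.79889461e+02,  4.33815439e-03,  1.65519860e+02]), 'force': array([ 0.18780712, -0.6782131 ,  0.14400463]), 'grip_width': 0.08731753766811523}
scene 605.1841484731542 329.08756683841864 246.70273775674127 [[-0.68516519  0.72838426  0.00224424]
 [ 0.51470644  0.48634159 -0.70608012]
 [-0.51538911 -0.4826264  -0.7081284 ]] [ 0.42776531 -0.18206365  1.75344891]
top 507.08926416998935 321.6324757832715 243.1138219712394 [[ 6.07239230e-04 -9.99916690e-01  1.28935743e-02]
 [-9.96342693e-01 -1.70666172e-03 -8.54302416e-02]
 [ 8.54451294e-02 -1.27945419e-02 -9.96260724e-01]] [-0.06556164  0.57968529  1.25467049]
```

View pics/top0.png

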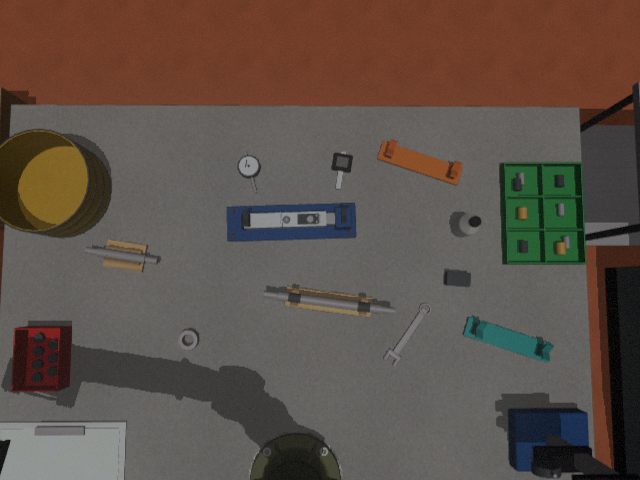

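View pics/scene0.png

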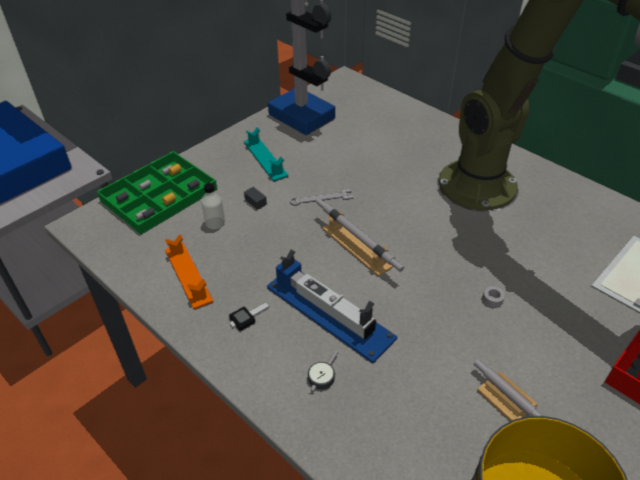

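```bash
cat > h.py <<'E'
import numpy as np, cv2
from cell import sensors, vision, workorder, env
def ray(c,u,v):
    d=c['R'].T@np.array([(u-c['cx'])/c['fx'],(v-c['cy'])/c['fy'],1]); return -c['R'].T@c['t'],d
def plane(c,u,v,z):
    o,d=ray(c,u,v); return o+d*(z-o[2])/d[2]
def proj(c,X):
    p=c['R']@np.array(X)+c['t']; return np.array([c['fx']*p[0]/p[2]+c['cx'],c['fy']*p[1]/p[2]+c['cy']])
E
python3 - <<'E'
from h import *
c=vision.read_camera('top'); s=vision.read_camera('scene')
im=c['image']; cv2.imwrite('pics/ctop.png',cv2.resize(im[185:335,215:415],None,fx=4,fy=4,interpolation=cv2.INTER_CUBIC)[:,:,::-1])
cv2.imwrite('pics/cscene.png',cv2.resize(s['image'][185:365,255:415],None,fx=3.3,fy=3.3,interpolation=cv2.INTER_CUBIC)[:,:,::-1])
hsv=cv2.cvtColor(im,cv2.COLOR_RGB2HSV)
for name,lo,hi,roi,z in(('base',(100,120,30),(130,255,255),(190,255,215,370),.012),('rack',(8,70,60),(28,255,255),(275,330,255,400),.01)):
    m=cv2.inRange(hsv,lo,hi); k=np.zeros_like(m); a,b,cc,d=roi; k[a:b,cc:d]=m[a:b,cc:d]
    pts=np.argwhere(k)[:,::-1].astype(np.float32)
    W=np.array([plane(c,u,v,z)[:2] for u,v in pts])
    r=cv2.minAreaRect((W*1000).astype(np.float32)); print(name,len(pts),r, cv2.minAreaRect(pts))
    print(cv2.boxPoints(r))
print('cam',-c['R'].T@c['t'])
E
```

```text
base 2315 ((635.94970703125, 12.976211547851562), (86.86940002441406, 326.3158264160156), 1.9833883047103882) ((291.1002502441406, 221.6404571533203), (33.69561004638672, 127.58397674560547), 88.17203521728516)
[[ 586.89417  174.53311]
 [ 598.18787 -151.58722]
 [ 685.00525 -148.58069]
 [ 673.71155  177.53964]]
rack 895 ((433.40997314453125, -82.501953125), (217.775390625, 50.02312088012695), 82.46758270263672) ((328.460693359375, 301.2947692871094), (85.97248840332031, 19.89063835144043), 7.594643592834473)
[[ 394.34045  -187.17136 ]
 [ 443.93195  -193.72873 ]
 [ 472.4795     22.16745 ]
 [ 422.888      28.724823]]
cam [ 0.47039953 -0.04851392  1.30034691]
```

View pics/ctop.png

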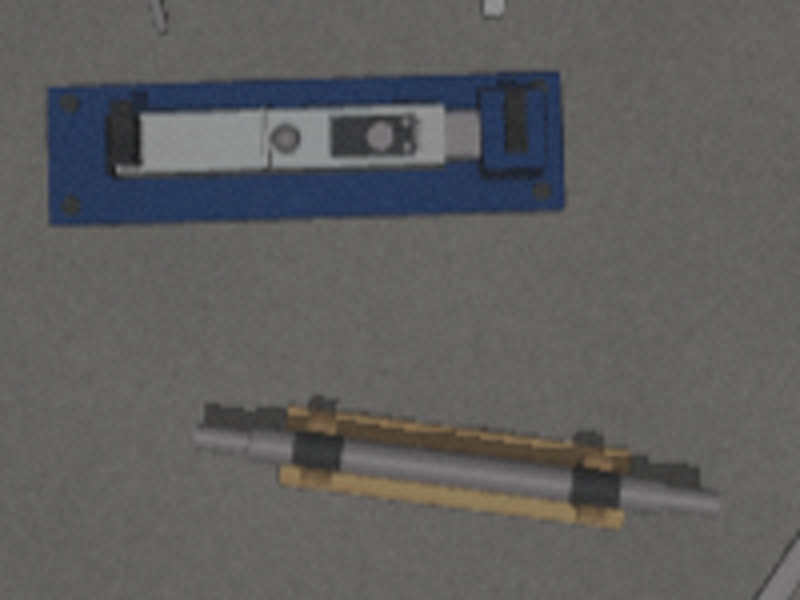

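View pics/cscene.png

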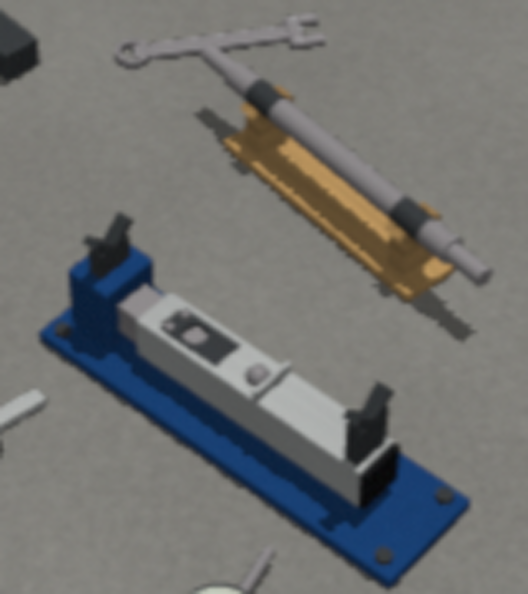

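Run:
```python
from h import *
c=vision.read_camera('top'); s=vision.read_camera('scene')
th=np.radians(1.98); O=np.array([.636,.013]); Rz=np.array([[np.cos(th),-np.sin(th)],[np.sin(th),np.cos(th)]])
loc=lambda p:(Rz.T@(p[:2]-O)*1000).round(1)
# bright sleeve / dark plate / hole measured in image
g=cv2.cvtColor(c['image'],cv2.COLOR_RGB2GRAY)
print('button top',loc(plane(c,286.5,219.5,.064)))
s2=(cv2.inRange(g,150,255)); k=np.zeros_like(s2); k[205:232,246:328]=s2[205:232,246:328]
n,l,st,_=cv2.connectedComponentsWithStats(k); 
pts=np.argwhere(k)[:,::-1].astype(np.float32)
W=np.array([loc(plane(c,u,v,.058)) for u,v in pts],np.float32); print('sleeve top',len(pts),cv2.minAreaRect(W))
print('plate hole',loc(plane(c,215+382/4,185+135/4,.055)), 'hole/btn')
for u,v in((330,115),(417,155)): print('plate corner',loc(plane(c,215+u/4,185+v/4,.058)))
# scene check
def sc(u,v,z): return loc(plane(s,255+u/3.3,185+v/3.3,z))
print('scene button',sc(257,374,.062),'plate hole',sc(196,333,.055))
for x,y in((-45,-165),(45,-165),(45,165),(-45,165)):
    w=O+Rz@np.array([x,y])/1000; print('corner',proj(c,[*w,.012]).round(1),proj(s,[*w,.012]).round(1))
# shaft
hsv=cv2.cvtColor(c['image'],cv2.COLOR_RGB2HSV)
for a,b in(((263.75,294.25),(395,310.75)),):
    p,q=plane(c,*a,.055),plane(c,*b,.055); print('ends',p,q,np.linalg.norm(p-q),(p+q)/2,np.degrees(np.arctan2(*(p-q)[[1,0]])))
p,q=plane(s,255+487/3.3,185+272/3.3,.055),plane(s,255+203/3.3,185+45/3.3,.055); print('scene ends',p,q,np.linalg.norm(p-q),(p+q)/2)
```

```text
button top [-1.2  8.9]Traceback (most recent call last):
  File "<stdin>", line 11, in <module>
cv2.error: OpenCV(4.12.0) /io/opencv/modules/imgproc/src/convhull.cpp:143: error: (-215:Assertion failed) total >= 0 && (depth == CV_32F || depth == CV_32S) in function 'convexHull'
```

Run:
```python
from h import *
c=vision.read_camera('top'); s=vision.read_camera('scene')
th=np.radians(1.98); O=np.array([.636,.013]); Rz=np.array([[np.cos(th),-np.sin(th)],[np.sin(th),np.cos(th)]])
loc=lambda p:(Rz.T@(p[:2]-O)*1000).round(1)
g=cv2.cvtColor(c['image'],cv2.COLOR_RGB2GRAY)
print(g[219,246:330])
s2=(cv2.inRange(g,115,255)); k=np.zeros_like(s2); k[205:232,246:328]=s2[205:232,246:328]
pts=np.argwhere(k)[:,::-1].astype(np.float32)
W=np.array([loc(plane(c,u,v,.058)) for u,v in pts],np.float32)
if len(W): print('sleeve top',len(pts),cv2.minAreaRect(W))
print('plate hole',loc(plane(c,215+382/4,185+135/4,.055)))
for u,v in((330,115),(417,155)): print('plate corner',loc(plane(c,215+u/4,185+v/4,.058)))
def sc(u,v,z): return loc(plane(s,255+u/3.3,185+v/3.3,z))
print('scene button',sc(257,374,.062),'plate hole',sc(196,333,.055))
for x,y in((-45,-165),(45,-165),(45,165),(-45,165)):
    w=O+Rz@np.array([x,y])/1000; print('corner',((proj(c,[*w,.012])-[215,185])*4).round(0),((proj(s,[*w,.012])-[255,185])*3.3).round(0))
p,q=plane(c,263.75,294.25,.055),plane(c,395,310.75,.055); print('ends',p,q,np.linalg.norm(p-q),(p+q)/2,np.degrees(np.arctan2(*(p-q)[[1,0]])))
p,q=plane(s,255+487/3.3,185+272/3.3,.055),plane(s,255+203/3.3,185+45/3.3,.055); print('scene ends',p,q,np.linalg.norm(p-q),(p+q)/2,np.degrees(np.arctan2(*(p-q)[[1,0]])))
```

```text
[ 49  48  37  38 106 137 143 139 144 140 141 143 141 144 141 140 142 143
 143 143 143 144 141 143 144 143 143 143 145 142 145 143 142 146 129 138
  98  77  91 105 117 107  95  66 127 143 144 143 147 146 145 105  65  53
  57  57  58  55  59  56  75 111 117 118 117 118 114  72  59  55  57  57
  85 116 137 141 144 141 141 136 126 117 114 118]
sleeve top 808 ((0.12334442138671875, 4.196044921875), (190.5666046142578, 35.188804626464844), 89.92729187011719)
plate hole [ -0.1 -49.9]
plate corner [ 13.  -18.3]
plate corner [-13.6 -71.1]
scene button [ 4.7 13.4] plate hole [  0.3 -47.2]
corner [565. 208.] [122. 259.]
corner [559.  69.] [ 37. 326.]
corner [45. 85.] [391. 576.]
corner [ 47. 225.] [473. 493.]
ends [0.45171597 0.07668359 0.055     ] [ 0.41175893 -0.24376685  0.055     ] 0.3229319638513181 [ 0.43173745 -0.08354163  0.055     ] 82.89246051518195
scene ends [0.45151262 0.0780293  0.055     ] [ 0.41177747 -0.2463427   0.055     ] 0.32679668297874315 [ 0.43164505 -0.0841567   0.055     ] 83.01613620405689
```

Request:
drive_tool --moves '[{"x": -610,"y": -471,"z": 0,"rx": 0,"ry": 0,"rz": 1.283,"fingers": 1},{"x": -610,"y": -471,"z": 0,"rx": 0,"ry": 0,"rz": 1.283,"fingers": 1},{"x": -610,"y": -471,"z": 0,"rx": 0,"ry": 0,"rz": 1.283,"fingers": 1},{"x": -610,"y": -471,"z": 0,"rx": 0,"ry": 0,"rz": 1.283,"fingers": 1},{"x": -610,"y": -471,"z": 0,"rx": 0,"ry": 0,"rz": 1.283,"fingers": 1},{"x": -610,"y": -471,"z": 0,"rx": 0,"ry": 0,"rz": 1.283,"fingers": 1},{"x": -610,"y": -471,"z": 0,"rx": 0,"ry": 0,"rz": 1.283,"fingers": 1},{"x": -610,"y": -471,"z": 0,"rx": 0,"ry": 0,"rz": 1.283,"fingers": 1},{"x": -610,"y": -471,"z": 0,"rx": 0,"ry": 0,"rz": 1.283,"fingers": 1},{"x": -610,"y": -471,"z": 0,"rx": 0,"ry": 0,"rz": 1.283,"fingers": 1},{"x": -610,"y": -471,"z": 40,"rx": 0,"ry": 0,"rz": 1.283,"fingers": 1},{"x": -610,"y": -471,"z": 80,"rx": 0,"ry": 0,"rz": 1.283,"fingers": 1},{"x": -610,"y": -471,"z": 120,"rx": 0,"ry": 0,"rz": 1.283,"fingers": 1},{"x": -610,"y": -471,"z": 130,"rx": 0,"ry": 0,"rz": 1.283,"fingers": 1},{"x": -610,"y": -471,"z": 130,"rx": 0,"ry": 0,"rz": 1.283,"fingers": 1},{"x": -610,"y": -471,"z": 130,"rx": 0,"ry": 0,"rz": 1.283,"fingers": 1},{"x": -610,"y": -471,"z": 130,"rx": 0,"ry": 0,"rz": 1.283,"fingers": 1},{"x": -610,"y": -471,"z": 130,"rx": 0,"ry": 0,"rz": 1.283,"fingers": 1}]'

```text
time_s: 2.65
tool_pos: [0.636, 0.0217, 0.1021]
tool_rot: [179.9, -0.1, 92.1]
force: [0.1, -0.2, -0.4]
grip_width: 0.0005
grasp_force: 0.0
```

Request:
drive_tool --moves '[{"x": -2.5,"y": 0,"z": 13,"fingers": 1},{"x": -2.5,"y": 0,"z": 25,"fingers": 1},{"x": -2.5,"y": 0,"z": 25,"fingers": 1},{"x": -2.5,"y": 0,"z": 25,"fingers": 1}]'

```text
invalid input at $.moves[0]: expected keys x, y, z, rx, ry, rz, fingers
```

Run:
```python
from h import *
s=vision.read_camera('scene')
print(sensors.get_obs()['tool_pos'],sensors.get_obs()['force'])
cv2.imwrite('pics/press.png',cv2.resize(s['image'][220:360,265:405],None,fx=4,fy=4,interpolation=cv2.INTER_CUBIC)[:,:,::-1])
```

```text
[0.63586541 0.02147863 0.10177476] [ 0.84986761  0.17729599 -0.72568565]
```

View pics/press.png

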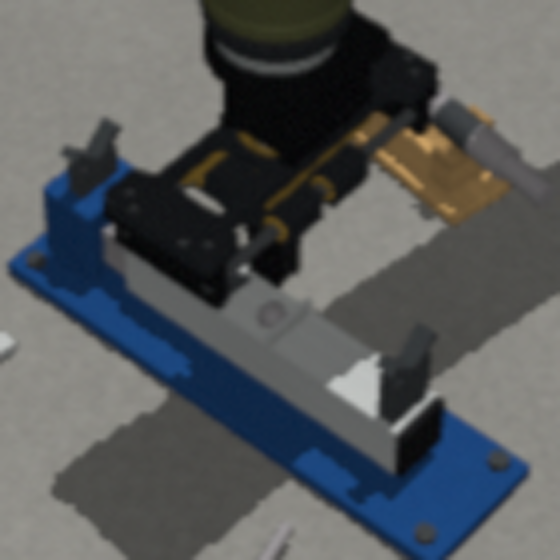

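Request:
drive_tool --moves '[{"x": -2.5,"y": 0,"z": 13,"rx": 0,"ry": 0,"rz": 0,"fingers": 1},{"x": -2.5,"y": 0,"z": 25,"rx": 0,"ry": 0,"rz": 0,"fingers": 1},{"x": -2.5,"y": 0,"z": 25,"rx": 0,"ry": 0,"rz": 0,"fingers": 1},{"x": -2.5,"y": 0,"z": 25,"rx": 0,"ry": 0,"rz": 0,"fingers": 1}]'

```text
time_s: 3.2
tool_pos: [0.6353, 0.0181, 0.0753]
tool_rot: [-180.0, 0.0, 92.0]
force: [-0.0, -0.3, 0.1]
grip_width: 0.0008
grasp_force: 0.0
```

Run:
```python
from h import *
s=vision.read_camera('scene')
o=sensors.get_obs();print(o['tool_pos'],o['force']); t=o['tool_pos']
print('tip px in crop',((proj(s,[t[0],t[1],t[2]-.008])-[265,220])*4).round(0))
cv2.imwrite('pics/press2.png',cv2.resize(s['image'][220:360,265:405],None,fx=4,fy=4,interpolation=cv2.INTER_CUBIC)[:,:,::-1])
```

```text
[0.63542508 0.01825234 0.07544552] [-0.18966196  0.30242819  0.36224362]
tip px in crop [267. 295.]
```

View pics/press2.png

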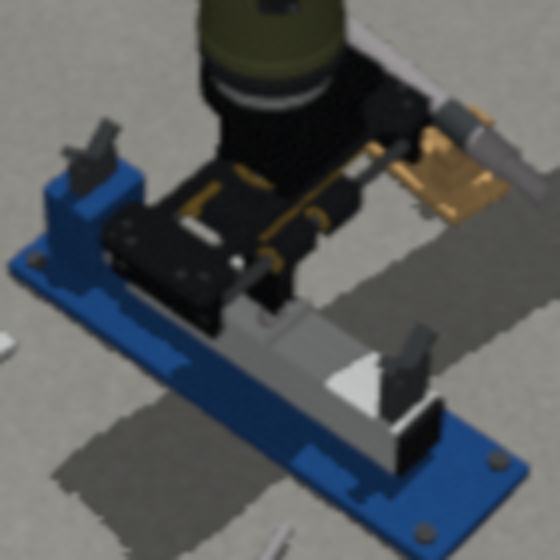

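Request:
drive_tool --moves '[{"x": 1.5,"y": 0,"z": 1,"rx": 0,"ry": 0,"rz": 0,"fingers": 1},{"x": 1.5,"y": 0,"z": 2.5,"rx": 0,"ry": 0,"rz": 0,"fingers": 1},{"x": 1.5,"y": 0,"z": 4,"rx": 0,"ry": 0,"rz": 0,"fingers": 1},{"x": 1.5,"y": 0,"z": 5,"rx": 0,"ry": 0,"rz": 0,"fingers": 1},{"x": 1.5,"y": 0,"z": 5,"rx": 0,"ry": 0,"rz": 0,"fingers": 1}]'

```text
time_s: 3.88
tool_pos: [0.6357, 0.0196, 0.0708]
tool_rot: [180.0, 0.0, 92.0]
force: [-0.5, -0.3, 4.4]
grip_width: 0.0007
grasp_force: 1.9
```

Request:
drive_tool --moves '[{"x": 0,"y": 0,"z": 1.5,"rx": 0,"ry": 0,"rz": 0,"fingers": 1},{"x": 0,"y": 0,"z": 3,"rx": 0,"ry": 0,"rz": 0,"fingers": 1},{"x": 0,"y": 0,"z": 4,"rx": 0,"ry": 0,"rz": 0,"fingers": 1},{"x": 0,"y": 0,"z": 4,"rx": 0,"ry": 0,"rz": 0,"fingers": 1}]'

```text
time_s: 4.38
tool_pos: [0.6356, 0.0197, 0.0667]
tool_rot: [180.0, 0.0, 92.0]
force: [-1.0, -0.6, 5.7]
grip_width: 0.0005
grasp_force: 2.5
```

Request:
drive_tool --moves '[{"x": 0,"y": 0,"z": 0.5,"rx": 0,"ry": 0,"rz": 0,"fingers": 1},{"x": 1,"y": 0,"z": 0.5,"rx": 0,"ry": 0,"rz": 0,"fingers": 1},{"x": 2,"y": 0,"z": 0.5,"rx": 0,"ry": 0,"rz": 0,"fingers": 1},{"x": 3,"y": 0,"z": 0.5,"rx": 0,"ry": 0,"rz": 0,"fingers": 1},{"x": 4,"y": 0,"z": 0.5,"rx": 0,"ry": 0,"rz": 0,"fingers": 1}]'

```text
time_s: 5.0
tool_pos: [0.6358, 0.0216, 0.0665]
tool_rot: [179.9, 0.1, 91.9]
force: [-0.7, -4.0, 5.1]
grip_width: 0.0001
grasp_force: 2.7
```

Request:
drive_tool --moves '[{"x": 1,"y": 0,"z": 0,"rx": 0,"ry": 0,"rz": 0,"fingers": 1},{"x": 2,"y": 0,"z": 0,"rx": 0,"ry": 0,"rz": 0,"fingers": 1},{"x": 3,"y": 0,"z": 0,"rx": 0,"ry": 0,"rz": 0,"fingers": 1}]'

```text
time_s: 5.38
tool_pos: [0.6358, 0.0223, 0.0665]
tool_rot: [179.9, 0.3, 91.9]
force: [-0.1, -8.1, 5.4]
grip_width: 0.0003
grasp_force: 4.8
```

Request:
drive_tool --moves '[{"x": 1,"y": 0,"z": 0.5,"rx": 0,"ry": 0,"rz": 0,"fingers": 1},{"x": 2,"y": 0,"z": 0.5,"rx": 0,"ry": 0,"rz": 0,"fingers": 1}]'

```text
time_s: 5.62
tool_pos: [0.6358, 0.0231, 0.0665]
tool_rot: [179.9, 0.4, 91.8]
force: [-1.4, -9.0, 8.1]
grip_width: 0.0005
grasp_force: 5.3
```

Request:
drive_tool --moves '[{"x": 1,"y": 0,"z": 0,"rx": 0,"ry": 0,"rz": 0,"fingers": 1},{"x": 2,"y": 0,"z": 0,"rx": 0,"ry": 0,"rz": 0,"fingers": 1},{"x": 3,"y": 0,"z": 0,"rx": 0,"ry": 0,"rz": 0,"fingers": 1}]'

```text
time_s: 6.0
tool_pos: [0.6357, 0.0258, 0.0665]
tool_rot: [179.9, 0.4, 91.8]
force: [-1.1, -10.2, 7.7]
grip_width: 0.0004
grasp_force: 5.5
```

Sliding now at a steady ~10 N.

Request:
drive_tool --moves '[{"x": 1,"y": 0,"z": 0,"rx": 0,"ry": 0,"rz": 0,"fingers": 1},{"x": 2,"y": 0,"z": 0,"rx": 0,"ry": 0,"rz": 0,"fingers": 1},{"x": 3,"y": 0,"z": 0,"rx": 0,"ry": 0,"rz": 0,"fingers": 1},{"x": 4,"y": 0,"z": 0,"rx": 0,"ry": 0,"rz": 0,"fingers": 1}]'

```text
time_s: 6.5
tool_pos: [0.6357, 0.0272, 0.0665]
tool_rot: [179.9, 0.5, 91.7]
force: [-0.5, -13.6, 7.3]
grip_width: 0.0004
grasp_force: 7.3
```

Request:
drive_tool --moves '[{"x": 1,"y": 0,"z": 0,"rx": 0,"ry": 0,"rz": 0,"fingers": 1},{"x": 2,"y": 0,"z": 0,"rx": 0,"ry": 0,"rz": 0,"fingers": 1},{"x": 2,"y": 0,"z": 0,"rx": 0,"ry": 0,"rz": 0,"fingers": 1}]'

```text
time_s: 6.88
tool_pos: [0.6356, 0.0275, 0.0665]
tool_rot: [179.9, 0.7, 91.7]
force: [0.1, -15.7, 7.0]
grip_width: 0.0003
grasp_force: 8.0
```

Request:
drive_tool --moves '[{"x": 0,"y": 0,"z": 0,"rx": 0,"ry": 0.03,"rz": 0,"fingers": 1},{"x": 0.5,"y": 0,"z": 0,"rx": 0,"ry": 0.03,"rz": 0,"fingers": 1},{"x": 1,"y": 0,"z": 0,"rx": 0,"ry": 0.03,"rz": 0,"fingers": 1}]'

```text
time_s: 7.25
tool_pos: [0.6356, 0.0294, 0.0663]
tool_rot: [179.9, -1.1, 91.7]
force: [-0.2, -13.1, 6.6]
grip_width: 0.0006
grasp_force: 9.8
```

Request:
drive_tool --moves '[{"x": 1,"y": 0,"z": 0,"rx": 0,"ry": 0,"rz": 0,"fingers": 1},{"x": 2,"y": 0,"z": 0,"rx": 0,"ry": 0,"rz": 0,"fingers": 1},{"x": 3,"y": 0,"z": 0,"rx": 0,"ry": 0,"rz": 0,"fingers": 1}]'

```text
time_s: 7.62
tool_pos: [0.6354, 0.0355, 0.0663]
tool_rot: [179.9, -1.3, 91.8]
force: [-1.2, -9.8, 5.9]
grip_width: 0.0001
grasp_force: 8.9
```

Request:
drive_tool --moves '[{"x": 1,"y": 0,"z": -1,"rx": 0,"ry": 0,"rz": 0,"fingers": 1},{"x": 3,"y": 0,"z": -1.5,"rx": 0,"ry": 0,"rz": 0,"fingers": 1},{"x": 6,"y": 0,"z": -1.5,"rx": 0,"ry": 0,"rz": 0,"fingers": 1},{"x": 9,"y": 0,"z": -1.5,"rx": 0,"ry": 0,"rz": 0,"fingers": 1},{"x": 12,"y": 0,"z": -1.5,"rx": 0,"ry": 0,"rz": 0,"fingers": 1},{"x": 15,"y": 0,"z": -1.5,"rx": 0,"ry": 0,"rz": 0,"fingers": 1},{"x": 17,"y": 0,"z": -1.5,"rx": 0,"ry": 0,"rz": 0,"fingers": 1}]'

```text
time_s: 8.5
tool_pos: [0.6347, 0.0525, 0.0665]
tool_rot: [179.9, -1.3, 91.8]
force: [3.0, -9.1, -2.2]
grip_width: 0.0005
grasp_force: 6.2
```

Request:
drive_tool --moves '[{"x": 2,"y": 0,"z": 0.5,"rx": 0,"ry": 0,"rz": 0,"fingers": 1},{"x": 4,"y": 0,"z": 0.5,"rx": 0,"ry": 0,"rz": 0,"fingers": 1},{"x": 6,"y": 0,"z": 0.5,"rx": 0,"ry": 0,"rz": 0,"fingers": 1}]'

```text
time_s: 8.88
tool_pos: [0.6346, 0.0585, 0.0665]
tool_rot: [179.9, -1.3, 91.8]
force: [2.7, -9.1, -0.7]
grip_width: 0.0004
grasp_force: 6.5
```

Run:
```python
from h import *
s=vision.read_camera('scene'); c=vision.read_camera('top')
o=sensors.get_obs();print(o['time_s'],o['tool_pos'],o['force'])
a=cv2.resize(s['image'][220:360,265:405],None,fx=4,fy=4,interpolation=cv2.INTER_CUBIC)
cv2.imwrite('pics/slide.png',a[:,:,::-1])
```

```text
8.975 [0.63455486 0.05921934 0.06647505] [ 3.51750854 -7.65972408 -0.83556813]
```

View pics/slide.png

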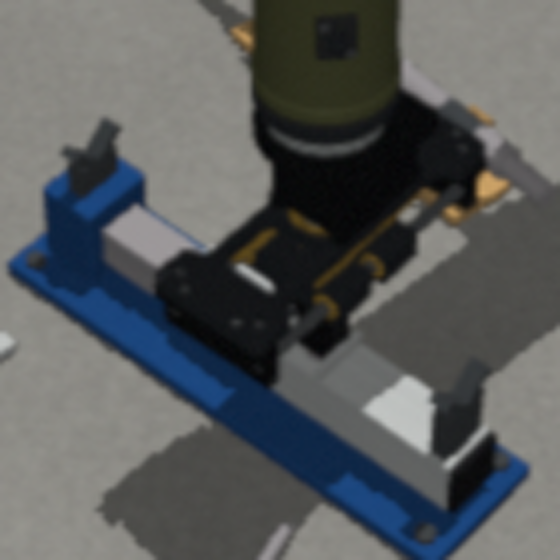

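Request:
drive_tool --moves '[{"x": 1,"y": 0,"z": 0,"rx": 0,"ry": 0,"rz": 0,"fingers": 1},{"x": 2,"y": 0,"z": 0,"rx": 0,"ry": 0,"rz": 0,"fingers": 1},{"x": 3,"y": 0,"z": 0,"rx": 0,"ry": 0,"rz": 0,"fingers": 1},{"x": 4,"y": 0,"z": 0,"rx": 0,"ry": 0,"rz": 0,"fingers": 1}]'

```text
time_s: 9.48
tool_pos: [0.6344, 0.0629, 0.0665]
tool_rot: [179.9, -1.3, 91.8]
force: [3.0, -8.3, -0.6]
grip_width: 0.0003
grasp_force: 6.3
```

Request:
drive_tool --moves '[{"x": 1,"y": 0,"z": 0,"rx": 0,"ry": 0,"rz": 0,"fingers": 1},{"x": 2,"y": 0,"z": 0,"rx": 0,"ry": 0,"rz": 0,"fingers": 1},{"x": 3,"y": 0,"z": 0,"rx": 0,"ry": 0,"rz": 0,"fingers": 1}]'

```text
time_s: 9.85
tool_pos: [0.6343, 0.0659, 0.0665]
tool_rot: [179.9, -1.3, 91.8]
force: [2.7, -8.5, -1.8]
grip_width: 0.0005
grasp_force: 6.2
```

Request:
drive_tool --moves '[{"x": 1,"y": 0,"z": 0,"rx": 0,"ry": 0,"rz": 0,"fingers": 1},{"x": 2,"y": 0,"z": 0,"rx": 0,"ry": 0,"rz": 0,"fingers": 1},{"x": 3,"y": 0,"z": 0,"rx": 0,"ry": 0,"rz": 0,"fingers": 1},{"x": 4,"y": 0,"z": 0,"rx": 0,"ry": 0,"rz": 0,"fingers": 1}]'

```text
time_s: 10.35
tool_pos: [0.6342, 0.0699, 0.0665]
tool_rot: [179.9, -1.3, 91.8]
force: [3.0, -8.4, -2.7]
grip_width: 0.0004
grasp_force: 6.1
```

Request:
drive_tool --moves '[{"x": 1,"y": 0,"z": 0,"rx": 0,"ry": 0,"rz": 0,"fingers": 1},{"x": 2,"y": 0,"z": 0,"rx": 0,"ry": 0,"rz": 0,"fingers": 1},{"x": 3,"y": 0,"z": 0,"rx": 0,"ry": 0,"rz": 0,"fingers": 1}]'

```text
time_s: 10.72
tool_pos: [0.6341, 0.0738, 0.0666]
tool_rot: [179.9, -1.4, 91.8]
force: [2.8, -8.9, -2.2]
grip_width: 0.0003
grasp_force: 4.7
```

Request:
drive_tool --moves '[{"x": 1,"y": 0,"z": 0,"rx": 0,"ry": 0,"rz": 0,"fingers": 1},{"x": 2,"y": 0,"z": 0,"rx": 0,"ry": 0,"rz": 0,"fingers": 1}]'

```text
time_s: 10.98
tool_pos: [0.6335, 0.079, 0.0669]
tool_rot: [180.0, -1.6, 91.9]
force: [3.5, -4.6, -2.9]
grip_width: 0.0007
grasp_force: 2.8
```

Request:
drive_tool --moves '[{"x": 0,"y": 0,"z": 0,"rx": 0,"ry": 0,"rz": 0,"fingers": 1}]'

```text
time_s: 11.1
tool_pos: [0.6333, 0.0795, 0.067]
tool_rot: [-180.0, -1.6, 92.0]
force: [1.8, -4.3, -3.4]
grip_width: 0.0003
grasp_force: 2.4
```

Request:
drive_tool --moves '[{"x": 1,"y": 0,"z": 0,"rx": 0,"ry": 0,"rz": 0,"fingers": 1},{"x": 1,"y": 0,"z": 0,"rx": 0,"ry": 0,"rz": 0,"fingers": 1}]'

```text
time_s: 11.35
tool_pos: [0.6332, 0.0803, 0.0671]
tool_rot: [-180.0, -1.6, 92.0]
force: [2.4, -5.1, -3.4]
grip_width: 0.0003
grasp_force: 2.5
```

Request:
drive_tool --moves '[{"x": 1,"y": 0,"z": 0,"rx": 0,"ry": 0,"rz": 0,"fingers": 1},{"x": 1.5,"y": 0,"z": 0,"rx": 0,"ry": 0,"rz": 0,"fingers": 1},{"x": 1.5,"y": 0,"z": 0,"rx": 0,"ry": 0,"rz": 0,"fingers": 1}]'

```text
time_s: 11.72
tool_pos: [0.6331, 0.0816, 0.0672]
tool_rot: [-180.0, -1.6, 92.0]
force: [3.2, -4.7, -2.5]
grip_width: 0.0004
grasp_force: 2.6
```

Request:
drive_tool --moves '[{"x": 1,"y": 0,"z": 0,"rx": 0,"ry": 0,"rz": 0,"fingers": 1},{"x": 1.5,"y": 0,"z": 0,"rx": 0,"ry": 0,"rz": 0,"fingers": 1},{"x": 1.5,"y": 0,"z": 0,"rx": 0,"ry": 0,"rz": 0,"fingers": 1}]'

```text
time_s: 12.1
tool_pos: [0.6331, 0.0819, 0.0671]
tool_rot: [-180.0, -1.5, 91.9]
force: [2.9, -6.4, -3.2]
grip_width: 0.0001
grasp_force: 3.5
```

Request:
drive_tool --moves '[{"x": -6,"y": 0,"z": 0,"rx": 0,"ry": 0,"rz": 0,"fingers": 1},{"x": -12,"y": 0,"z": 0,"rx": 0,"ry": 0,"rz": 0,"fingers": 1},{"x": -12,"y": 0,"z": -30,"rx": 0,"ry": 0,"rz": 0,"fingers": -1},{"x": -12,"y": 0,"z": -80,"rx": 0,"ry": 0,"rz": 0,"fingers": -1},{"x": -12,"y": -60,"z": -110,"rx": 0,"ry": 0,"rz": 0,"fingers": -1},{"x": -12,"y": -120,"z": -110,"rx": 0,"ry": 0,"rz": 0,"fingers": -1},{"x": -50,"y": -180,"z": -110,"rx": 0,"ry": 0,"rz": 0,"fingers": -1},{"x": -100,"y": -200,"z": -110,"rx": 0,"ry": -0.03,"rz": 0,"fingers": -1},{"x": -150,"y": -200,"z": -110,"rx": 0,"ry": -0.03,"rz": 0,"fingers": -1},{"x": -150,"y": -200,"z": -110,"rx": 0,"ry": -0.03,"rz": 0,"fingers": -1}]'

```text
time_s: 13.35
tool_pos: [0.4382, -0.0784, 0.174]
tool_rot: [179.9, -0.1, 91.7]
force: [0.8, -0.1, 0.3]
grip_width: 0.0726
grasp_force: 0.0
```

Run:
```python
from h import *
s=vision.read_camera('scene'); c=vision.read_camera('top')
o=sensors.get_obs();print(o['time_s'],o['tool_pos'],o['tool_rot'],o['force'])
a=cv2.resize(s['image'][240:370,265:405],None,fx=4,fy=4,interpolation=cv2.INTER_CUBIC)[:,:390]
b=cv2.resize(c['image'][200:245,220:360],None,fx=4,fy=4,interpolation=cv2.INTER_CUBIC)[:,:390]
cv2.imwrite('pics/after.png',np.hstack([a[:520],np.vstack([b,np.zeros((340,390,3),np.uint8)])])[:,:,::-1])
p,q=plane(c,263.75,294.25,.055),plane(c,395,310.75,.055)
```

```text
13.45 [ 0.43863124 -0.07482006  0.17363732] [ 1.79975154e+02 -9.52804210e-02  9.19763442e+01] [0.4263884  0.31417216 0.05600494]
```

View pics/after.png

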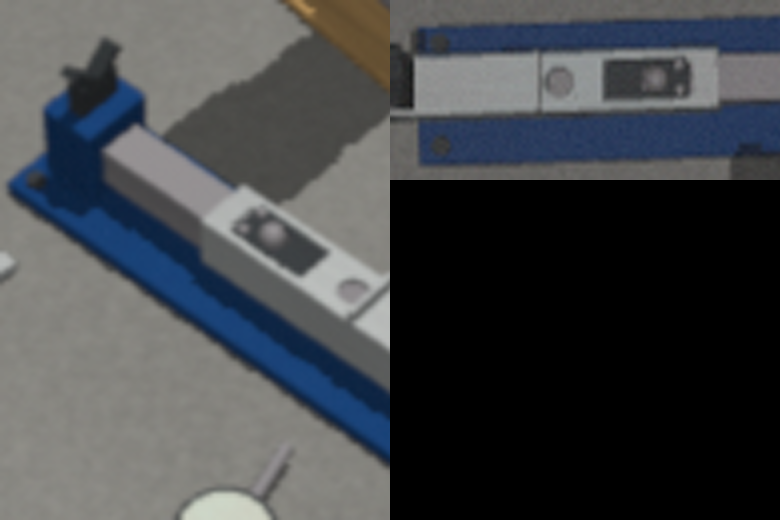

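Run:
```python
from h import *
a=cv2.imread('pics/scene0.png',0); s=vision.read_camera('scene'); b=cv2.cvtColor(s['image'],cv2.COLOR_RGB2GRAY)
print(a[290:306,324:342]); print(b[290:306,324:342])
o=sensors.get_obs(); t=o['tool_pos']; y=np.radians(o['tool_rot'][2])
d=np.array([.4317,-.0838])-t[:2]; print(o['tool_rot'],t,'x',d@[np.cos(y),np.sin(y)]*1000,'y',d@[np.sin(y),-np.cos(y)]*1000,'rz',y-np.radians(82.9))
```

```text
[[ 59  65  93 139 170 177 175 166 151 136 128 128 128 128 128 129 127 128]
 [ 72 104 143 166 176 177 178 176 171 161 142 131 128 127 128 128 128 126]
 [125 160 171 175 177 177 177 177 177 175 166 152 138 131 128 129 129 126]
 [164 177 179 178 177 177 177 176 177 178 177 172 161 145 133 130 131 129]
 [175 177 178 179 178 177 177 175 174 174 175 177 175 166 153 139 136 144]
 [177 177 177 178 179 178 174 165 153 149 152 166 176 177 172 164 159 161]
 [177 178 176 177 175 166 148 139 139 138 136 146 164 175 177 171 159 138]
 [179 178 177 177 171 151 124 127 138 143 135 128 143 166 171 157 128 105]
 [180 179 178 177 165 132 107 118 129 134 127 119 133 157 155 125 100 110]
 [178 180 180 178 167 132  95 104 115 120 118 128 149 150 124  98 107 143]
 [164 176 180 180 175 144  93  88  98 111 130 148 150 124  97  97 132 166]
 [128 157 175 180 179 167 135 104 103 132 156 150 125 100 101 132 164 174]
 [ 97 118 150 172 177 176 170 159 156 157 148 119 103 120 149 168 176 176]
 [ 87  92 109 137 164 174 170 158 151 136 109 100 129 161 172 177 178 178]
 [ 87  86  89 101 122 148 161 138 111  99  99 130 
[... 752 characters left out ...]
86  64  66  79 107 139]
 [153 121  81  66  63  72  92 109 121 125 118 104  83  68  64  64  72  91]
 [164 164 135  86  68  67  77  90 100 103  98  87  73  66  63  63  63  67]
 [132 160 168 144 103  73  69  76  82  83  80  73  66  64  63  62  63  63]
 [102 124 154 170 153 122  88  69  70  71  68  66  64  64  63  63  63  63]
 [ 93  98 115 143 164 165 139  90  71  68  65  64  63  64  63  64  63  62]
 [ 92  93  95 106 127 155 169 151 122  92  70  65  64  64  64  64  64  63]
 [ 92  92  92  93 100 120 148 165 167 146 102  71  66  64  64  64  64  63]]
[ 1.79993238e+02 -6.64490634e-02  9.20752875e+01] [ 0.4387267  -0.07420278  0.17352209] x -9.33646902355076 y -7.369630409340935 rz 0.1601389774647426
```

Request:
drive_tool --moves '[{"x": -9,"y": -7,"z": 0,"rx": 0,"ry": 0,"rz": 0.16,"fingers": -1},{"x": -9,"y": -7,"z": 20,"rx": 0,"ry": 0,"rz": 0.16,"fingers": -1},{"x": -9,"y": -7,"z": 40,"rx": 0,"ry": 0,"rz": 0.16,"fingers": -1},{"x": -9,"y": -7,"z": 60,"rx": 0,"ry": 0,"rz": 0.16,"fingers": -1},{"x": -9,"y": -7,"z": 75,"rx": 0,"ry": 0,"rz": 0.16,"fingers": -1},{"x": -9,"y": -7,"z": 75,"rx": 0,"ry": 0,"rz": 0.16,"fingers": -1},{"x": -9,"y": -7,"z": 75,"rx": 0,"ry": 0,"rz": 0.16,"fingers": -1}]'

```text
time_s: 14.38
tool_pos: [0.4325, -0.0845, 0.0989]
tool_rot: [180.0, -0.0, 82.9]
force: [-0.7, 0.1, 0.1]
grip_width: 0.0869
grasp_force: 0.0
```

Request:
drive_tool --force 30 --moves '[{"x": 0.5,"y": -0.8,"z": 20,"rx": 0,"ry": 0,"rz": 0,"fingers": -1},{"x": 0.5,"y": -0.8,"z": 40,"rx": 0,"ry": 0,"rz": 0,"fingers": -1},{"x": 0.5,"y": -0.8,"z": 55,"rx": 0,"ry": 0,"rz": 0,"fingers": -1},{"x": 0.5,"y": -0.8,"z": 55,"rx": 0,"ry": 0,"rz": 0,"fingers": -1},{"x": 0.5,"y": -0.8,"z": 55,"rx": 0,"ry": 0,"rz": 0,"fingers": 0},{"x": 0.5,"y": -0.8,"z": 55,"rx": 0,"ry": 0,"rz": 0,"fingers": 0.3},{"x": 0.5,"y": -0.8,"z": 55,"rx": 0,"ry": 0,"rz": 0,"fingers": 1},{"x": 0.5,"y": -0.8,"z": 55,"rx": 0,"ry": 0,"rz": 0,"fingers": 1},{"x": 0.5,"y": -0.8,"z": 55,"rx": 0,"ry": 0,"rz": 0,"fingers": 1},{"x": 0.5,"y": -0.8,"z": 55,"rx": 0,"ry": 0,"rz": 0,"fingers": 1}]'

```text
time_s: 15.62
tool_pos: [0.4313, -0.0841, 0.0434]
tool_rot: [180.0, -0.0, 82.8]
force: [0.2, -0.0, -0.2]
grip_width: 0.0351
grasp_force: 0.0
```

Request:
drive_tool --force 40 --moves '[{"x": 0,"y": 0,"z": 0,"rx": 0,"ry": 0,"rz": 0,"fingers": 1},{"x": 0,"y": 0,"z": 0,"rx": 0,"ry": 0,"rz": 0,"fingers": 1},{"x": 0,"y": 0,"z": 0,"rx": 0,"ry": 0,"rz": 0,"fingers": 1},{"x": 0,"y": 0,"z": 0,"rx": 0,"ry": 0,"rz": 0,"fingers": 1}]'

```text
time_s: 16.12
tool_pos: [0.4345, -0.0845, 0.0445]
tool_rot: [179.6, -0.0, 82.8]
force: [4.7, -0.6, -1.5]
grip_width: 0.0209
grasp_force: 40.0
```

Request:
drive_tool --moves '[{"x": 0,"y": 2,"z": -15,"rx": 0,"ry": 0,"rz": 0,"fingers": 1},{"x": 0,"y": 2,"z": -40,"rx": 0,"ry": 0,"rz": 0,"fingers": 1},{"x": 0,"y": 2,"z": -80,"rx": 0,"ry": 0,"rz": 0,"fingers": 1},{"x": 0,"y": 2,"z": -120,"rx": 0,"ry": 0,"rz": 0,"fingers": 1},{"x": 0,"y": 2,"z": -120,"rx": 0,"ry": 0,"rz": 0,"fingers": 1},{"x": 0,"y": 2,"z": -120,"rx": 0,"ry": 0,"rz": 0,"fingers": 1},{"x": 0,"y": 2,"z": -120,"rx": 0,"ry": 0,"rz": 0,"fingers": 1}]'

```text
time_s: 17.0
tool_pos: [0.4317, -0.0843, 0.1617]
tool_rot: [-179.8, 0.0, 82.8]
force: [-0.4, 0.0, -4.3]
grip_width: 0.0207
grasp_force: 39.9
```

Run:
```python
from h import *
s=vision.read_camera('scene'); c=vision.read_camera('top')
o=sensors.get_obs();print(o['time_s'],o['tool_pos'],o['tool_rot'],o['force'],o['grip_width'],o['wrist_torque'])
cv2.imwrite('pics/held_s.png',s['image'][:,:,::-1]); cv2.imwrite('pics/held_t.png',c['image'][:,:,::-1])
a=cv2.resize(s['image'][140:300,300:430],(487,600)); 
b=cv2.resize(c['image'][260:330,240:420],(800,311))
cv2.imwrite('pics/held.png',a[:,:,::-1])
```

```text
17.1 [ 0.43220817 -0.08437559  0.16210888] [-1.79846487e+02  4.55548120e-02  8.28286905e+01] [-0.05373557 -0.25629093 -3.38554468] 0.02118497195362616 [-0.16357896  0.0236126   0.03239497]
```

View pics/held.png

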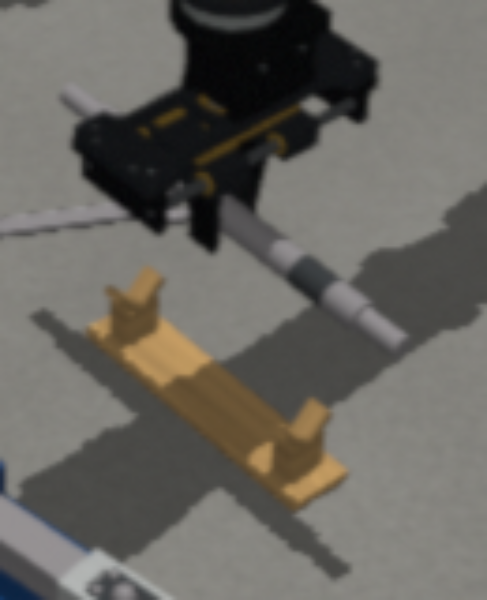

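Run:
```python
from h import *
s=vision.read_camera('scene'); o=sensors.get_obs(); t=o['tool_pos']; yaw=np.radians(o['tool_rot'][2])
a=np.array([np.cos(yaw),np.sin(yaw)])
p=plane(s,300+400*130/487,140+342*160/600,.173); q=plane(s,300+68*130/487,140+95*160/600,.173)
print(p,q,np.linalg.norm(p-q),(p+q)/2, 'ends rel', (p[:2]-t[:2])@a,(q[:2]-t[:2])@a,np.degrees(np.arctan2(*(p-q)[[1,0]])))
th=np.radians(1.98); G=np.array([.636,.0125])+.014*np.array([-np.sin(th),np.cos(th)])
d=G-t[:2]; b=np.array([np.sin(yaw),-np.cos(yaw)]); print(t,G,'x',d@a*1000,'y',d@b*1000,'rz',yaw-np.radians(91.98))
```

```text
[0.45105129 0.07644308 0.173     ] [ 0.41417532 -0.23620602  0.173     ] 0.31481629074298495 [ 0.4326133  -0.07988147  0.173     ] ends rel 0.16188769412671586 -0.15291934178849131 83.2732229137089
[ 0.43247372 -0.0843834   0.1623602 ] [0.63551629 0.02649164] x 135.3377879335037 y 187.62527756317988 rz -0.15962974252502593
```

Request:
drive_tool --moves '[{"x": 35,"y": 47,"z": 0,"rx": 0,"ry": 0,"rz": -0.04,"fingers": 1},{"x": 68,"y": 94,"z": 0,"rx": 0,"ry": 0,"rz": -0.08,"fingers": 1},{"x": 102,"y": 141,"z": 0,"rx": 0,"ry": 0,"rz": -0.12,"fingers": 1},{"x": 135,"y": 187.5,"z": 0,"rx": 0,"ry": 0,"rz": -0.16,"fingers": 1},{"x": 135,"y": 187.5,"z": 0,"rx": 0,"ry": 0,"rz": -0.16,"fingers": 1},{"x": 135,"y": 187.5,"z": 0,"rx": 0,"ry": 0,"rz": -0.16,"fingers": 1},{"x": 135,"y": 187.5,"z": 15,"rx": 0,"ry": 0,"rz": -0.16,"fingers": 1},{"x": 135,"y": 187.5,"z": 28,"rx": 0,"ry": 0,"rz": -0.16,"fingers": 1},{"x": 135,"y": 187.5,"z": 28,"rx": 0,"ry": 0,"rz": -0.16,"fingers": 1},{"x": 135,"y": 187.5,"z": 28,"rx": 0,"ry": 0,"rz": -0.16,"fingers": 1}]'

```text
time_s: 18.4
tool_pos: [0.6361, 0.0261, 0.1356]
tool_rot: [180.0, -0.0, 92.0]
force: [0.5, 0.1, -3.6]
grip_width: 0.0209
grasp_force: 40.0
```

Run:
```python
from h import *
s=vision.read_camera('scene')
o=sensors.get_obs();print(o['time_s'],o['tool_pos'],o['tool_rot'],o['force'])
cv2.imwrite('pics/over.png',cv2.resize(s['image'][200:360,255:415],(600,600),interpolation=cv2.INTER_CUBIC)[:,:,::-1])
```

```text
18.45 [0.63636415 0.02615049 0.13596231] [ 1.79940783e+02 -1.92007377e-02  9.19990935e+01] [-0.2249595   1.0356344  -3.24034929]
```

View pics/over.png

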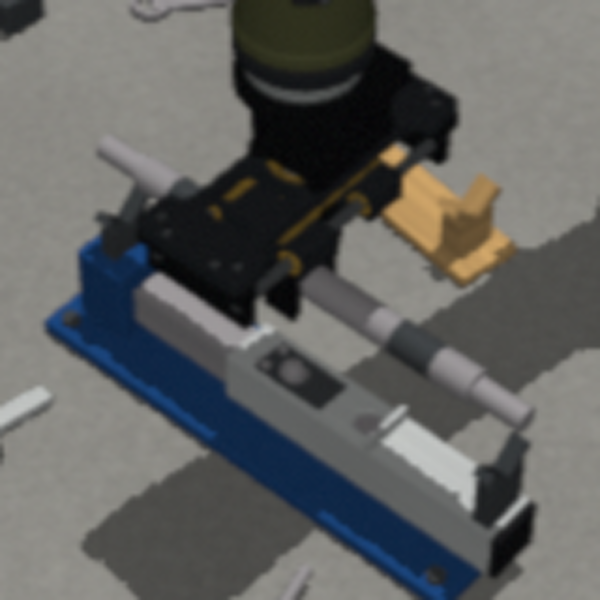

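Request:
drive_tool --moves '[{"x": 0,"y": -0.5,"z": 12,"rx": 0,"ry": 0,"rz": 0,"fingers": 1},{"x": 0,"y": -0.5,"z": 24,"rx": 0,"ry": 0,"rz": 0,"fingers": 1},{"x": 0,"y": -0.5,"z": 34,"rx": 0,"ry": 0,"rz": 0,"fingers": 1},{"x": 0,"y": -0.5,"z": 37,"rx": 0,"ry": 0,"rz": 0,"fingers": 1},{"x": 0,"y": -0.5,"z": 38,"rx": 0,"ry": 0,"rz": 0,"fingers": 1},{"x": 0,"y": -0.5,"z": 38,"rx": 0,"ry": 0,"rz": 0,"fingers": 1}]'

```text
time_s: 19.2
tool_pos: [0.6358, 0.0262, 0.0976]
tool_rot: [180.0, -0.0, 92.0]
force: [-0.4, 0.3, -3.7]
grip_width: 0.0212
grasp_force: 40.0
```

Request:
drive_tool --moves '[{"x": 0,"y": 0,"z": 1,"rx": 0,"ry": 0,"rz": 0,"fingers": 1},{"x": 0,"y": 0,"z": 2,"rx": 0,"ry": 0,"rz": 0,"fingers": 1},{"x": 0,"y": 0,"z": 3,"rx": 0,"ry": 0,"rz": 0,"fingers": 1},{"x": 0,"y": 0,"z": 3,"rx": 0,"ry": 0,"rz": 0,"fingers": 1}]'

```text
time_s: 19.7
tool_pos: [0.6368, 0.0262, 0.0954]
tool_rot: [179.8, -0.0, 92.0]
force: [2.4, -0.1, 1.8]
grip_width: 0.0208
grasp_force: 40.0
```

Request:
drive_tool --moves '[{"x": 0,"y": 1.5,"z": 0,"rx": 0,"ry": 0,"rz": 0,"fingers": 1},{"x": 0,"y": 2,"z": 0.5,"rx": 0,"ry": 0,"rz": 0,"fingers": 1},{"x": 0,"y": 2,"z": 1,"rx": 0,"ry": 0,"rz": 0,"fingers": 1},{"x": 0,"y": 2,"z": 1,"rx": 0,"ry": 0,"rz": 0,"fingers": 1}]'

```text
time_s: 20.2
tool_pos: [0.6382, 0.0263, 0.094]
tool_rot: [179.9, -0.0, 92.0]
force: [1.5, 1.0, 3.3]
grip_width: 0.0208
grasp_force: 40.0
```

Request:
drive_tool --moves '[{"x": 0,"y": 0.5,"z": 0,"rx": 0,"ry": 0,"rz": 0,"fingers": 0.3},{"x": 0,"y": 0.5,"z": 0,"rx": 0,"ry": 0,"rz": 0,"fingers": 0},{"x": 0,"y": 0.5,"z": 0,"rx": 0,"ry": 0,"rz": 0,"fingers": -0.5},{"x": 0,"y": 0.5,"z": 0,"rx": 0,"ry": 0,"rz": 0,"fingers": -1},{"x": 0,"y": 0.5,"z": 0,"rx": 0,"ry": 0,"rz": 0,"fingers": -1},{"x": 0,"y": 0.5,"z": 0,"rx": 0,"ry": 0,"rz": 0,"fingers": -1}]'

```text
time_s: 20.95
tool_pos: [0.6381, 0.0263, 0.0934]
tool_rot: [-180.0, -0.0, 92.0]
force: [0.5, -0.2, 0.9]
grip_width: 0.0725
grasp_force: 0.0
```

Request:
drive_tool --moves '[{"x": 0,"y": 0,"z": -10,"rx": 0,"ry": 0,"rz": 0,"fingers": -1},{"x": 0,"y": 0,"z": -30,"rx": 0,"ry": 0,"rz": 0,"fingers": -1},{"x": 0,"y": 0,"z": -70,"rx": 0,"ry": 0,"rz": 0,"fingers": -1},{"x": 0,"y": 0,"z": -120,"rx": 0,"ry": 0,"rz": 0,"fingers": -1},{"x": 0,"y": -50,"z": -150,"rx": 0,"ry": 0,"rz": 0,"fingers": -1},{"x": 0,"y": -110,"z": -150,"rx": 0,"ry": 0,"rz": 0,"fingers": -1},{"x": 0,"y": -170,"z": -150,"rx": 0,"ry": 0,"rz": 0,"fingers": -1},{"x": 0,"y": -170,"z": -150,"rx": 0,"ry": 0,"rz": 0,"fingers": -1},{"x": 0,"y": -170,"z": -150,"rx": 0,"ry": 0,"rz": 0,"fingers": -1}]'

```text
time_s: 22.08
tool_pos: [0.4693, 0.0204, 0.2451]
tool_rot: [179.8, -0.1, 92.0]
force: [0.2, -0.7, -0.5]
grip_width: 0.0869
grasp_force: 0.0
```

Run:
```python
from h import *
th=np.radians(1.98); O=np.array([.636,.0125]); R2=np.array([[np.cos(th),-np.sin(th)],[np.sin(th),np.cos(th)]])
o=sensors.get_obs(); print(o['time_s'],o['tool_pos'],o['force'])
for n,ref in(('top','top0'),('scene','scene0')):
    c=vision.read_camera(n); g=c['image'].astype(int); r=cv2.imread(f'pics/{ref}.png')[:,:,::-1].astype(int)
    cv2.imwrite(f'pics/end_{n}.png',c['image'][:,:,::-1])
    # rectified view of plane z=.105 in stand coords, 1mm/px, brightness profile along the axis and across
    xs=np.arange(-16,17,2); ys=np.arange(-175,200,5)
    gray=cv2.cvtColor(c['image'],cv2.COLOR_RGB2GRAY).astype(np.float32)
    M=np.array([[proj(c,[*(O+R2@np.array([x,y])/1000),.105]) for y in ys] for x in xs],np.float32)
    P=cv2.remap(gray,M[...,0],M[...,1],cv2.INTER_LINEAR).astype(int)
    print(n)
    for x,row in zip(xs,P): print('%4d'%x,' '.join('%3d'%v for v in row))
```

```text
22.075 [0.46925148 0.02036873 0.2451392 ] [ 0.2063928  -0.71361108 -0.53527398]
top
 -16 104 104 100 103  51  54  50  57  54  51  50  52  57  55 120 121 121 119 122 121 118 120 120 121 120 122 122 123 121 124 101  87  84  58  62  45  45  50  49  44  46  46  47  74  92  88  86  96 130 142 142 146 147 147 147 147 147 147 147 144 146 145 145 144 144 139  33  40  53  53 102 102 101 103 103
 -14  99 101 100 101  51  54  51  58  50  48  46  52  55  55 120 121 120 121 121 121 121 121 120 115 116 119 120 122 120 123 124  85  84  56  65  41  43  48  47  40  40  40  41  93 116  89  86  88 120 130 142 146 147 144 141 143 144 143 146 144 144 145 145 144 144 138  34  39  48  52 100 104 102 103 103
 -12 100 104 100  97  51  55  52  57  49  46  45  54  56  56 105 107 108 108 108 103 107 108 110  98 101 108 109 111 102 105 119  80  75  54  64  47  53  55  59  39  37  49  47  84 108  91  94  86 107 110 132 135 140 131 123 127 129 119 122 124 128 128 130 128 140 137  35  40  46  53 100 104 104 102 101
 -10 102 102 102  97  51  56  54  58  50  48  48  52  55  57  92  96  96  94  94  72  75  78  78  68 
[... 8659 characters left out ...]
77  41  42  40  38  41  58  88  88  89  90  88  75  89  93  84  67  66  64  54  55 128 132
  14 131 128 130 129 129 131 130 118  81  57  49  43  42  52  68  72  74  74  63  37  34  48  50  50  56  74  83  83  85  85  84  84  85  84  82  85  80  79  80  79  79  79  79  78  80  80  81  80  77  79  80  80  75  42  56  58  51  58  55  88  92  91  90  88  88 115 118  90  56  51  44  43  46 123 131
  16 132 128 130 130 130 131 132 124  80  56  45  36  35  36  50  59  67  66  54  34  31  61  77  78  79  89  98  96 100  97  98  94  95  96  96 107  88  83  80  79  79  80  82  81  82  80  82  83  81  84  82  81  82  74 109 105  83 103 107 122 121 119 123 120 122 148 151  96  51  46  35  33  34 123 124
```

```bash
python3 -c "
from cell import workorder; print(workorder.sign_off())"
```

```text
the job is handed in; nothing more can be done
None
```

The sleeve is out at its next hole (about 59 mm) and the button looks fully out there. The long spindle lies released in both Vs, with its middle about 15 mm outwards of the rest's centre. I handed the job in at about 22 s of the 72 s allowed, but sign-off gave no verdict. The spindle is checked in both final camera views; the button was last checked before the spindle was laid in.

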